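# Lay up a mixed-metal billet on the firing plate

## Task

The rinsing basket was left standing on the dark round firing plate: first hang it by its wire bail on the brass hook. Then lay up the billet in the middle of the plate, over the white circle: the copper disc at the bottom, the yellow brass disc on it, the silver-coloured disc on top, neatly centred over one another; set each one down rather than dropping it. Leave the black rubber disc and the other loose things on the bench where they are.

Things in the scene. Friction and masses are not known exactly. Their poses are not given: they have to be found in the camera images.
- plate_top (a point): Centre of the top face of the dark steel firing plate, a disc of 120 mm diameter and 12 mm thick fixed to the bench; z up. A thin white circle of 57 mm outer diameter is painted round this point. The basket stands on it at the start.
- basket: Round steel basket, 66 mm wide at the rim, 56 at the foot, 35 deep, empty, 130 g. Origin: centre of its underside, z up. A rigid bail (6 mm wire) stands in its y-z plane: uprights at y = +-30 mm up to z = 78 mm, then slopes to an apex over the centre (z = 98 mm). On the apex a blue grip block, 16 (x) by 24 (y) mm, z = 99 to 129 mm: pinched across y from above it leaves the bail's window free.
- basket_bail (a point): Underside of the bail's apex, where the hook's arm should carry it: 95 mm above the basket's underside, on its axis; axes as the basket's. The open window below it reaches down to the rim at z = 35 mm.
- hook: Hook stand fixed to the bench; origin at the foot of its brass post (12 mm thick, ball on top to z = 177 mm). Wooden foot 110 x 100 x 12 mm, x = -75 to +35 mm. At z = 160 mm (axis) a level round arm, 8 mm thick, runs along the stand's -x to x = -88 mm, then turns up in a lip ending at x = -104 mm, top z = 184 mm. The free end points roughly to the robot; yaw varies.
- hook_seat (a point): Point on top of the hook's level arm where the bail should rest: 65 mm from the post along the stand's -x, z = 164 mm; axes as the stand's (-x towards the lip, y across the arm). To hang the basket its bail plane must lie across the arm.
- copper: Reddish-brown copper round blank, 50 mm diameter, 10 mm thick, lying flat on the bench, about 170 g; origin at its centre (5 mm above its underside), z along its axis. Its place among the four flat discs on the right side of the bench varies.
- brass: Yellow brass round blank, 50 mm diameter, 10 mm thick, lying flat on the bench, about 170 g; origin at its centre (5 mm above its underside), z along its axis. Its place among the four flat discs on the right side of the bench varies.
- silver: Silver-coloured (nickel silver) round blank, 50 mm diameter, 10 mm thick, lying flat on the bench, about 170 g; origin at its centre (5 mm above its underside), z along its axis. Its place among the four flat discs on the right side of the bench varies.
- rubber: Black rubber disc, 50 mm diameter, 10 mm thick, not part of the billet: leave it. Origin at its centre.
- bottle: White plastic bottle with white cap, 42 mm diameter, 72 mm tall, a bystander beyond the plate. Origin at the centre of its underside.
- jar: Glass jar with brass-coloured lid, 46 mm diameter, 45 mm tall, a bystander beyond the plate. Origin at the centre of its underside.
- hammer: Hammer, 220 mm long, lying across the bench near the robot, a bystander. Origin under its middle, x along its handle.
- graver: Screwdriver-shaped graver, 180 mm long, lying far right, a bystander. Origin under its middle, x along it.
- dapping: Steel dapping block, 50 mm cube, a bystander at the far left. Origin at the centre of its underside.
Things that resemble listed ones, but are neither listed nor needed, are in the scene too. What is shaped like the part that bears plate_top but pink or red is not meant.

How it is judged:
On the way, in this order (a step that is already met when the one before it is completed fails the run):
1. the basket hangs by its bail on the hook, let go (x of basket_bail in the frame of hook_seat between -0.02 and 0.035 m and y of basket_bail in the frame of hook_seat between -0.012 and 0.012 m and z of basket_bail in the frame of hook_seat between -0.008 and 0.012 m and contact force between basket and hook above 0.3 N and angle between basket's own z axis and vertical below 0.35 rad and contact force between the fingers and basket below 0.05 N), for 0.2 s.
2. the copper disc lies flat and centred on the plate, let go (horizontal distance between copper and plate_top below 0.007 m and z of copper in the frame of plate_top between 0.002 and 0.008 m and angle between the z axis of copper and the z axis of plate_top, either way round below 0.08 rad and contact force between the fingers and copper below 0.05 N and linear speed of copper below 0.03 m/s), for 0.2 s.
3. the brass disc lies centred on the copper, let go (all of step 2 and horizontal distance between brass and plate_top below 0.007 m and z of brass in the frame of plate_top between 0.012 and 0.018 m and angle between the z axis of brass and the z axis of plate_top, either way round below 0.08 rad and contact force between the fingers and brass below 0.05 N and linear speed of brass below 0.03 m/s), for 0.2 s.
4. the silver-coloured disc lies centred on the brass, let go (all of step 3 and horizontal distance between silver and plate_top below 0.007 m and z of silver in the frame of plate_top between 0.022 and 0.028 m and angle between the z axis of silver and the z axis of plate_top, either way round below 0.08 rad and contact force between the fingers and silver below 0.05 N and linear speed of silver below 0.03 m/s), for 0.2 s.
At the end, for the whole second after the job is handed in: The basket hangs by its bail on the hook's arm (apex within 12 mm sideways, 20 mm lipward to 35 mm postward of the seat), tilted under 20 degrees, nearly still. Copper, brass, silver-coloured discs lie flat in that order from the plate up, each within 7 mm of its centre, let go (all of step 1 and all of step 4 and linear speed of basket below 0.05 m/s); the robot touches nothing.
It fails at once if the rubber disc or another bystander (bottle, jar, hammer, graver, dapping block) is moved more than 30 mm (distance of any of rubber, bottle, jar, hammer, graver, dapping from where it was at the start of the episode above 0.03 m).
It fails at once if a metal disc falls freely from more than 10 mm above its place in the stack ((horizontal distance between copper and plate_top below 0.06 m and z of copper in the frame of plate_top above 0.015 m and contact force between anything else and copper below 0.005 N) or (horizontal distance between brass and plate_top below 0.06 m and z of brass in the frame of plate_top above 0.025 m and contact force between anything else and brass below 0.005 N) or (horizontal distance between silver and plate_top below 0.06 m and z of silver in the frame of plate_top above 0.035 m and contact force between anything else and silver below 0.005 N)).
It also fails if it takes over 72 s, if anything falls off the work surface, if the arm or the gripper's body presses on something with over 40 N, if the wrist force passes 120 N, or if a joint passes its speed limit or range.

## Robot

A 6-joint arm with a two-finger parallel gripper is mounted at the origin on the work surface. World frame = base frame: x ahead of the robot, y to its left, z up, the work surface at z = 0. Lengths are in m, angles in rad, forces in N, time in s.
With the tool pointing down it reaches from about 0.375 to 0.9 m from the base axis. Payload 3.1 kg.
Tool frame: the origin (TCP) lies at the centre of the arm's flange, where the gripper is bolted on; the fingertips stand 173 mm ahead of it and the grasp point (between the pads) lies 155 mm ahead of it (tip_extent is the distance from the TCP to the fingertips, in m); z points along the fingers, y is the direction in which the jaws open and shut (so a half turn about z gives the same grasp; the last joint's range is limited). The gripper opens to 85 mm and grips with 20 to 120 N. Pads are 22 mm wide; open, the fingers measure 114 mm over their backs; the gripper's body (76 mm by 85 mm) begins 54 mm behind the grasp point. The pads swing forward as they close: fully open they stand 13 mm farther back than shut.
Start: joints at [1.054, 0.527, 1.433, -0, 1.181, -0.178], TCP at [0.208, 0.589, 0.405] pointing down, gripper open.
Joint ranges: [-3.08, 3.08], [-0.75, 2.2], [0.22, 2.44], [-1.43, 4.57], [0, 2.65], [-2.85, 2.85]. Speed limits (rad/s): [2.79, 2.79, 3.14, 3.14, 3.14, 3.14].

## Interface

Orientations are given as a unit quaternion [x, y, z, w].
In Python, from station import sense, snapshot, sign_off, tip_extent gives the robot as it stands. The module is installed in compiled form; this text tells all that it offers.
- The arm moves only by the tool servo_tool, never from a script. Its argument "rows" is a list of rows, each a list of 3 entries, a list of its own where there are three numbers: the shift along the tool's x, y, z in mm, then the turn about the tool's z in degrees, then the opening, from -1 (shut) to 1 (fully open), so that 0 is half open. A call has 1 to 8 rows; each row is the pose to reach, as a shift and turn from the pose measured when the call began, along the tool's axes at that moment; what a row does not reach only later rows make up. A row lasts 1/10 s, in which the tool goes at most 50 mm and 8.59 degrees, less where a joint would pass 70% of its speed; a pose out of reach is approached as far as the arm can. A call with a gripper value outside its range is refused whole. The fingers move at their own pace and stop on an object; "force" is the grip in N (left out, the last holds). Time passes only in rows, so rows that repeat a pose let the fingers close. It gives the time, the measured TCP pose, the force and the opening at its end, in the units of the state.
- sense(): the state, without advancing time (a new reading comes with each control period).
- snapshot(name): name is "scene" or "side" or "wrist"; returns a dict with "image" (480x640x3 uint8, blue, green, red), "z_map" (480x640 float32, m along the optical axis (not along the pixel's ray), 0 where there is no reading), "vertical_fov" (degrees; the focal length in pixels is half the picture's height over the tangent of half this angle, whatever the lens; pixels are square), "cx", "cy" (the principal point, pixels), "k1" (the pictures are not rectified: a ray, as slopes to the right and down, at radius r is drawn at 1 + k1 r^2 times it, then the intrinsics apply), "cam_to_world" (4x4, takes a point from camera to world coordinates). Camera axes: x right, y down, z forward; pixel columns grow to the right and rows downward; lengths in m; the calibration is good to about 2 mm. A picture is of the moment at which its call begins.
- sign_off(): hands the job in, once; it reports no verdict.
The state is a dict: "t": time; "q": joint angles; "qd": joint speeds; "tau": joint torques, N m; "tcp_pos": TCP position; "tool_rot": TCP orientation; "force": force on the tool from outside, world axes, zero at the start; "ft_torque": the same for the moment, N m; "finger_gap": opening from 0.0 (shut) to 1.0 (fully open).
Only numpy, scipy, OpenCV 4.12 (cv2) and the standard library are available. Lean on these libraries where they do the work, as an engineer would, in place of code of your own. Each camera call takes 0.05 s, during which the arm holds its last target. There are 200 camera calls.

## Working session

There is one attempt and no reset: what is moved stays moved. The work goes in short steps, Python scripts to look and compute and a tool call to move; the robot and the scene stay as the last step left them, time stands still between calls to the robot, and variables do not carry over. Pictures are saved under pics/ and viewed, about 8 in all and at most 12, crops included, and the job is handed in when it is done.

Besides the shell and the picture viewer there is one more tool, called after "Request:" by a JSON object that holds its "method" and its "body", one argument or row to a line. servo_tool: Moves the arm, as the interface text tells. Its arguments: {"type":"object","properties":{"rows":{"type":"array"},"force":{"type":"number"}},"required":["rows"]}

```bash
mkdir -p pics; cat > h.py <<'E'
import numpy as np, cv2
from station import sense, snapshot, sign_off, tip_extent
from scipy.spatial.transform import Rotation as R
def cam(n):
    s=snapshot(n); s['f']=240/np.tan(np.radians(s['vertical_fov'])/2); s['T']=np.array(s['cam_to_world']); return s
def und(s,uv):
    K=np.array([[s['f'],0,s['cx']],[0,s['f'],s['cy']],[0,0,1.]])
    p=cv2.undistortPoints(np.array(uv,float).reshape(-1,1,2),K,np.array([s['k1'],0,0,0,0.])).reshape(-1,2)
    return np.c_[p,np.ones(len(p))]
def onplane(s,uv,z):
    d=und(s,uv)@s['T'][:3,:3].T; o=s['T'][:3,3]
    return o+d*((z-o[2])/d[:,2])[:,None]
def cloud(s):
    v,u=np.mgrid[0:480,0:640]; r=und(s,np.c_[u.ravel(),v.ravel()])
    P=(r*s['z_map'].ravel()[:,None])@s['T'][:3,:3].T+s['T'][:3,3]
    P[s['z_map'].ravel()==0]=np.nan
    return P.reshape(480,640,3)
def proj(s,P):
    K=np.array([[s['f'],0,s['cx']],[0,s['f'],s['cy']],[0,0,1.]])
    c=(np.atleast_2d(P)-s['T'][:3,3])@s['T'][:3,:3]
    return cv2.projectPoints(c,np.zeros(3),np.zeros(3),K,np.array([s['k1'],0,0,0,0.]))[0].reshape(-1,2)
def totool(dw):
    "world shift (m) -> tool axes mm"
    return np.round(R.from_quat(sense()['tool_rot']).inv().apply(dw)*1000,1)
E
python3 - <<'E'
from h import *
for n in ['scene','side']:
    s=cam(n); cv2.imwrite(f'pics/{n}0.png',s['image']); print(n,s['f'],s['k1'],s['T'].round(3).tolist())
s=sense(); print(s, tip_extent)
print(R.from_quat(s['tool_rot']).as_matrix().round(3))
E
```

```text
scene 523.7961016884457 0.032086977093752245 [[0.864, 0.356, -0.357, 0.989], [0.504, -0.609, 0.612, -0.73], [0.0, -0.708, -0.706, 0.994], [0.0, 0.0, 0.0, 1.0]]
side 451.64886956995747 -0.08123320526241226 [[0.931, -0.283, 0.229, 0.352], [-0.364, -0.7, 0.614, -0.541], [-0.013, -0.656, -0.755, 0.831], [0.0, 0.0, 0.0, 1.0]]
{'t': 0.1, 'q': array([ 1.05349521e+00,  5.28391942e-01,  1.43377935e+00, -2.59186670e-05,
        1.18141279e+00, -1.78498194e-01]), 'qd': array([-0.0005765 , -0.00049273, -0.00154401, -0.00051622, -0.00021033,
       -0.00018397]), 'tau': array([-1.74321785e-04, -4.43309569e+01, -1.78588325e+01, -2.36473406e-04,
        4.02744205e-03, -2.54280842e-06]), 'tcp_pos': array([0.20754181, 0.58920554, 0.40381798]), 'tool_rot': array([ 1.68587466e-01,  9.85686195e-01, -9.40146574e-04, -3.28196198e-04]), 'force': array([-0.0055096 , -0.1050934 , -0.36368418]), 'ft_torque': array([-0.00331844,  0.03282555,  0.01079436]), 'finger_gap': 1.002715831129545} 0.1734
[[-0.943  0.332 -0.001]
 [ 0.332  0.943 -0.002]
 [ 0.    -0.002 -1.   ]]
```

View pics/scene0.png

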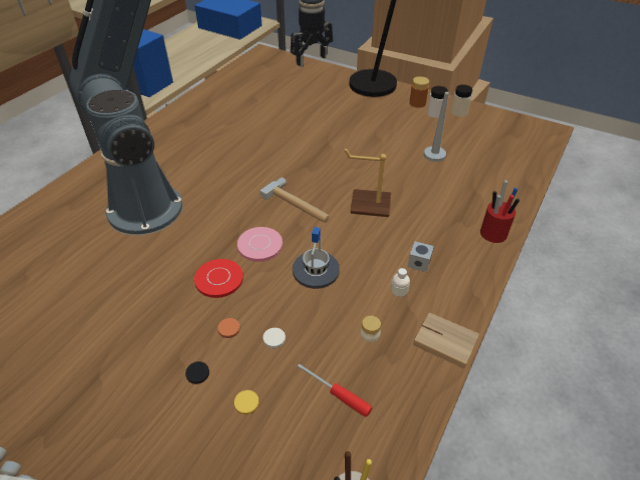

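View pics/side0.png

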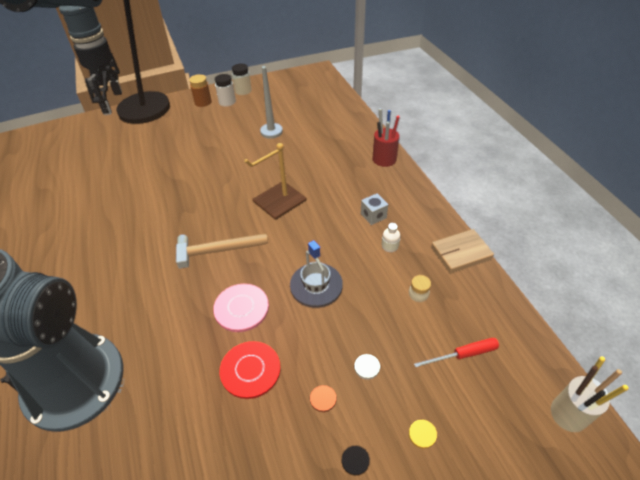

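Scene view: the dark plate with basket is at (316,268). Look-alikes are the pink plate (260,243) and red plate (218,277). The discs are copper (229,327), silver (274,337), brass (246,402) and rubber (197,372). The hook stand is at (372,200) with its arm going left to the lip at (347,152); the grey stand at (437,150) is a decoy. Side view: plate (316,284), hook (280,200), discs (323,398), (367,366), (423,433), black (355,460).

```bash
cat > m.py <<'E'
from h import *
def comp(mask,near,r=40):
    n,l,st,c=cv2.connectedComponentsWithStats(mask.astype(np.uint8))
    ok=[i for i in range(1,n) if np.hypot(*(c[i]-near))<r and st[i,4]>25]
    i=max(ok,key=lambda i:st[i,4]); return c[i],l==i,st[i]
pts={'scene':dict(copper=(229,327),silver=(274,337),brass=(246,402),rubber=(197,372)),
     'side':dict(copper=(323,398),silver=(367,366),brass=(423,433),rubber=(355,460))}
box={'scene':((300,220,335,250),(340,140,400,220),(285,235,350,292)),'side':((300,235,330,265),(240,135,310,220),(280,255,350,310))}
for n in ['scene','side']:
    s=cam(n); P=cloud(s); hsv=cv2.cvtColor(s['image'],cv2.COLOR_BGR2HSV).astype(int)
    for k,p in pts[n].items():
        h0=hsv[p[1],p[0]]; m=(abs(hsv-h0)[...,1:].max(-1)<50)&((abs(hsv[...,0]-h0[0])<8)|(h0[1]<60)|(h0[2]<50))
        c,M,st=comp(m,p,10); z=np.nanmedian(P[M][:,2])
        cn=max(cv2.findContours(M.astype(np.uint8),0,1)[0],key=len); e=cv2.fitEllipse(cn)
        print(n,k,h0,c.round(1),st[4],'ell',np.round(e[0],1),np.round(e[1],1),'ray z=.01',onplane(s,[e[0]],.01)[0].round(4),'depth',np.nanmedian(P[M],0).round(4))
    def sub(b):
        m=np.zeros((480,640),bool); m[b[1]:b[3],b[0]:b[2]]=1; return m
    H,S,V=hsv[...,0],hsv[...,1],hsv[...,2]
    M=sub(box[n][0])&(H>100)&(H<130)&(S>120)
    Q=P[M]; Q=Q[(Q[:,2]>.09)&(Q[:,2]<.16)]; print(n,'grip',M.sum(),np.median(Q,0).round(4),Q.max(0).round(4),Q.min(0).round(4))
    M=sub(box[n][1]); Q=P[M]; Q=Q[(Q[:,2]>.13)&(Q[:,2]<.2)&(Q[:,0]<.9)]
    A=Q[(Q[:,2]<.17)&(Q[:,2]>.15)]; print('arm pts',len(A)); print(A[np.argsort(A[:,0])][::max(1,len(A)//25)].round(3).tolist())
    F=P[M]; F=F[(F[:,2]>.008)&(F[:,2]<.016)]; r=cv2.minAreaRect(F[:,:2].astype(np.float32)*1000); print('foot',r)
    M=sub(box[n][2])&(S<90)&(V<90); Q=P[M]; Q=Q[abs(Q[:,2]-.012)<.005]
    r=cv2.minEnclosingCircle(Q[:,:2].astype(np.float32)); print('plate',len(Q),r)
    for zz in (0.035+.012,):
        Q=P[sub(box[n][2])]; Q=Q[abs(Q[:,2]-.044)<.006]; print('rim',len(Q),cv2.minEnclosingCircle(Q[:,:2].astype(np.float32)))
E
python3 m.py
```

```text
Traceback (most recent call last):
  File "m.py", line 13, in <module>
    c,M,st=comp(m,p,10); z=np.nanmedian(P[M][:,2])
           ~~~~^^^^^^^^
  File "m.py", line 5, in comp
    i=max(ok,key=lambda i:st[i,4]); return c[i],l==i,st[i]
ValueError: max() iterable argument is empty
```

```bash
python3 - <<'E'
t=open('m.py').read()
t=t.replace("m=(abs(hsv-h0)[...,1:].max(-1)<50)&((abs(hsv[...,0]-h0[0])<8)|(h0[1]<60)|(h0[2]<50))","B=s['image'].astype(int); b0=np.median(B[p[1]-3:p[1]+4,p[0]-3:p[0]+4].reshape(-1,3),0); m=abs(B-b0).max(-1)<45")
open('m.py','w').write(t)
E
python3 m.py
```

```text
scene copper [ 10 151 189] [228.5 326.2] 323 ell [228.9 326. ] [16.4 24.9] ray z=.01 [ 0.4603 -0.2145  0.01  ] depth [ 0.4602 -0.216   0.01  ]
scene silver [ 28  16 212] [273.7 336.5] 317 ell [273.7 336.5] [17.2 21.5] ray z=.01 [ 0.5645 -0.1871  0.01  ] depth [ 0.5644 -0.1872  0.0102]
scene brass [ 23 150 208] [245.9 400.9] 449 ell [245.9 400.9] [21.6 24.6] ray z=.01 [ 0.6023 -0.3458  0.01  ] depth [ 0.6021 -0.3457  0.0097]
scene rubber [110  19  40] [196.9 372.3] 411 ell [196.9 372.3] [20.8 23.3] ray z=.01 [ 0.4741 -0.3446  0.01  ] depth [ 0.4741 -0.3442  0.0101]
scene grip 104 [0.5443 0.032  0.1353] [0.5522 0.05   0.1445] [0.5343 0.0257 0.1141]
arm pts 131
[[0.479, 0.314, 0.164], [0.486, 0.311, 0.165], [0.49, 0.31, 0.164], [0.494, 0.314, 0.163], [0.499, 0.316, 0.166], [0.502, 0.317, 0.161], [0.506, 0.332, 0.159], [0.51, 0.325, 0.159], [0.513, 0.329, 0.164], [0.518, 0.325, 0.165], [0.521, 0.332, 0.155], [0.526, 0.328, 0.159], [0.53, 0.331, 0.165], [0.534, 0.337, 0.157], [0.539, 0.338, 0.165], [0.542, 0.343, 0.162], [0.547, 0.333, 0.164], [0.551, 0.337, 0.163], [0.555, 0.34, 0.163], 
[... 1276 characters left out ...]
09, 0.321, 0.161], [0.513, 0.325, 0.162], [0.517, 0.324, 0.162], [0.521, 0.327, 0.165], [0.526, 0.329, 0.159], [0.53, 0.333, 0.164], [0.534, 0.338, 0.162], [0.537, 0.332, 0.159], [0.541, 0.336, 0.161], [0.545, 0.341, 0.163], [0.548, 0.337, 0.162], [0.553, 0.341, 0.163], [0.556, 0.344, 0.163], [0.558, 0.342, 0.164], [0.561, 0.344, 0.159], [0.563, 0.343, 0.159], [0.564, 0.344, 0.17], [0.566, 0.344, 0.158], [0.568, 0.343, 0.164], [0.57, 0.34, 0.168]]
foot ((550.7731323242188, 456.0029296875), (365.1483154296875, 136.61727905273438), 87.79051971435547)
plate 66 ((0.5362424254417419, 0.009055788628757), 0.04789262264966965)
rim 202 ((0.5389331579208374, 0.03983519598841667), 0.034754399210214615)
```

```bash
python3 - <<'E'
from h import *
for n in ['scene','side']:
    P=cloud(cam(n)).reshape(-1,3); c=np.array([.541,.039])
    Q=P[(np.hypot(*(P[:,:2]-c).T)<.045)&(P[:,2]>.056)&(P[:,2]<.112)]
    u,s,v=np.linalg.svd(Q[:,:2]-Q[:,:2].mean(0),full_matrices=False)
    print(n,len(Q),Q.mean(0).round(4),s,np.degrees(np.arctan2(v[0,1],v[0,0])))
    print(Q[np.argsort(Q[:,2])][::max(1,len(Q)//20)].round(3).tolist())
    A=P[(P[:,0]>.46)&(P[:,0]<.565)&(abs(P[:,1]-.325)<.05)&(P[:,2]>.15)&(P[:,2]<.17)]
    l=cv2.fitLine(A[:,:2].astype(np.float32),cv2.DIST_HUBER,0,.001,.001).ravel(); print('arm',np.degrees(np.arctan2(l[1],l[0])),l[2:])
E
```

```text
scene 75 [0.5447 0.029  0.0847] [0.20620373 0.01629892] -77.31253293714231
[[0.538, 0.067, 0.056], [0.55, 0.011, 0.059], [0.549, 0.009, 0.061], [0.538, 0.066, 0.064], [0.539, 0.066, 0.068], [0.546, 0.01, 0.069], [0.545, 0.011, 0.071], [0.55, 0.007, 0.074], [0.533, 0.07, 0.076], [0.551, 0.011, 0.077], [0.538, 0.068, 0.08], [0.537, 0.069, 0.082], [0.549, 0.009, 0.085], [0.547, 0.009, 0.088], [0.55, 0.008, 0.09], [0.551, 0.011, 0.092], [0.548, 0.011, 0.093], [0.548, 0.02, 0.096], [0.545, 0.017, 0.097], [0.547, 0.012, 0.099], [0.547, 0.026, 0.1], [0.547, 0.027, 0.103], [0.544, 0.032, 0.104], [0.544, 0.028, 0.104], [0.542, 0.03, 0.108]]
arm 21.567652 [0.5337332  0.33289784]
side 104 [0.5404 0.0329 0.0848] [0.26017441 0.01678532] -76.86097664956705
[[0.544, 0.012, 0.057], [0.548, 0.009, 0.059], [0.535, 0.068, 0.063], [0.532, 0.067, 0.065], [0.53, 0.068, 0.068], [0.535, 0.067, 0.071], [0.548, 0.008, 0.075], [0.533, 0.068, 0.077], [0.535, 0.067, 0.081], [0.543, 0.008, 0.084], [0.533, 0.065, 0.087], [0.544, 0.01, 0.091], [0.546, 0.009, 0.092], [0.546, 0.014, 0.093], [0.548, 0.014, 0.095], [0.544, 0.014, 0.096], [0.547, 0.017, 0.098], [0.545, 0.023, 0.099], [0.54, 0.023, 0.101], [0.542, 0.032, 0.104], [0.544, 0.025, 0.107]]
arm 23.195927 [0.5160165  0.32604897]
```

Request:
{"method": "servo_tool", "body": {
  "rows": [
    [[-497, -408, 0], 0, 1],
    [[-497, -408, 0], 0, 1],
    [[-497, -408, 0], 0, 1],
    [[-497, -408, 0], 0, 1],
    [[-497, -408, 0], 0, 1],
    [[-497, -408, 0], 0, 1],
    [[-497, -408, 0], 0, 1],
    [[-497, -408, 0], 0, 1]
  ]
}}

```text
t: 1.15
tcp_pos: [0.4156, 0.2455, 0.405]
tool_rot: [0.169, 0.986, -0.0, 0.0]
force: [0.8, 1.2, 0.3]
finger_gap: 1.0
```

Request:
{"method": "servo_tool", "body": {
  "rows": [
    [[-187, -153, 0], -32.4, 1],
    [[-187, -153, 0], -32.4, 1],
    [[-187, -153, 0], -32.4, 1],
    [[-187, -153, 0], -32.4, 1],
    [[-187, -153, 0], -32.4, 1],
    [[-187, -153, 0], -32.4, 1],
    [[-187, -153, 0], -32.4, 1]
  ]
}}

```text
t: 1.85
tcp_pos: [0.5422, 0.0372, 0.405]
tool_rot: [-0.111, 0.994, -0.0, 0.001]
force: [-0.4, 0.1, 0.2]
finger_gap: 1.001
```

```bash
python3 - <<'E'
from h import *
s=cam('wrist'); st=sense(); print(st['tcp_pos'],R.from_quat(st['tool_rot']).as_matrix().round(3).tolist(),s['f'],s['T'].round(3).tolist())
P=cloud(s); b=s['image'].astype(int); hsv=cv2.cvtColor(s['image'],cv2.COLOR_BGR2HSV).astype(int)
M=(hsv[...,0]>100)&(hsv[...,0]<130)&(hsv[...,1]>120)&(P[...,2]>.1)&(P[...,2]<.17)
Q=P[M]; print(len(Q),np.median(Q,0),Q.min(0),Q.max(0))
T=Q[Q[:,2]>.135]; print(cv2.minAreaRect(T[:,:2].astype(np.float32)*1000))
im=s['image'].copy()
for p in proj(s,[[.541,.0385,.141],[.541,.038,.012]]): cv2.drawMarker(im,tuple(int(x) for x in p),(0,0,255))
cv2.imwrite('pics/w1.png',im)
E
```

```text
[0.54102275 0.03871647 0.40480333] [[-0.975, -0.223, -0.001], [-0.223, 0.975, 0.001], [0.0, 0.001, -1.0]] 400.82248559473516 [[-0.219, 0.929, 0.298, 0.467], [0.976, 0.209, 0.066, 0.02], [-0.001, 0.305, -0.952, 0.373], [0.0, 0.0, 0.0, 1.0]]
1261 [0.53765307 0.04037215 0.13968266] [0.53053392 0.02818883 0.11678747] [0.55010872 0.05377967 0.14211541]
((540.5408325195312, 40.78672790527344), (16.271636962890625, 23.58202362060547), 13.097850799560547)
```

View pics/w1.png

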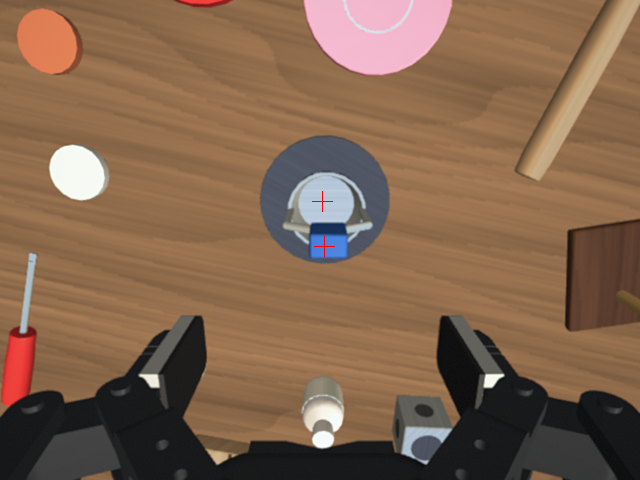

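Wrist view: blue grip at (328,241), dark plate at (325,200), markers on them; jaws aligned with the grip's long side. Copper (49,42), silver (79,172) and hook foot at right. Descend and pinch.

Request:
{"method": "servo_tool", "body": {
  "rows": [
    [[0, 1.5, 50], 0, 1],
    [[0, 1.5, 95], 0, 1],
    [[0, 1.5, 120], 0, 1],
    [[0, 1.5, 120], 0, 1],
    [[0, 1.5, 120], 0, -1],
    [[0, 1.5, 120], 0, -1],
    [[0, 1.5, 120], 0, -1],
    [[0, 1.5, 120], 0, -1]
  ],
  "force": 50
}}

```text
t: 2.7
tcp_pos: [0.541, 0.0404, 0.2863]
tool_rot: [-0.112, 0.994, 0.0, 0.001]
force: [-0.0, -0.1, 0.1]
finger_gap: 0.33
```

Request:
{"method": "servo_tool", "body": {
  "rows": [
    [[0, 0, 0], 0, -1],
    [[0, 0, 0], 0, -1],
    [[0, 0, -10], 0, -1],
    [[0, 0, -40], 0, -1],
    [[0, 0, -90], 0, -1],
    [[0, 0, -90], 0, -1]
  ]
}}

```text
t: 3.3
tcp_pos: [0.5429, 0.0401, 0.3827]
tool_rot: [-0.112, 0.994, -0.002, 0.008]
force: [1.4, -0.3, -1.5]
finger_gap: 0.27
```

```bash
cat > hk.py <<'E'
from h import *
def arm(n='scene'):
    P=cloud(cam(n)).reshape(-1,3)
    return P
st=sense(); print(st['t'],st['tcp_pos'].round(4),st['force'].round(2),st['finger_gap'],R.from_quat(st['tool_rot']).as_matrix().round(3)[:,1])
for n in ['scene','side']:
    P=arm(n); H=P[(P[:,0]>.45)&(P[:,0]<.62)&(P[:,1]>.29)&(P[:,1]<.4)]
    post=H[(H[:,2]>.03)&(H[:,2]<.14)]; print(n,'post',len(post),np.median(post,0).round(4))
    lip=H[H[:,2]>.172]; print('hi',lip[::max(1,len(lip)//12)].round(3).tolist())
    B=P[(np.hypot(*(P[:,:2]-st['tcp_pos'][:2]).T)<.045)&(P[:,2]>.09)&(P[:,2]<.2)]
    print('basket',len(B),np.median(B,0).round(3),B.min(0).round(3))
E
python3 hk.py
```

```text
3.3 [0.5429 0.0401 0.3827] [ 1.42 -0.27 -1.49] 0.27031076773292206 [-0.223  0.975 -0.005]
scene post 133 [0.5693 0.3441 0.0878]
hi [[0.474, 0.309, 0.185], [0.475, 0.308, 0.182], [0.478, 0.314, 0.18], [0.479, 0.306, 0.182], [0.48, 0.316, 0.177], [0.48, 0.31, 0.176], [0.479, 0.307, 0.175], [0.484, 0.31, 0.175], [0.564, 0.35, 0.176], [0.56, 0.346, 0.173], [0.565, 0.349, 0.174], [0.572, 0.346, 0.178], [0.562, 0.344, 0.172], [0.567, 0.345, 0.173], [0.572, 0.346, 0.174], [0.577, 0.348, 0.175], [0.574, 0.341, 0.172]]
basket 669 [0.548 0.043 0.132] [0.514 0.005 0.107]
side post 158 [0.5646 0.3447 0.0895]
hi [[0.564, 0.351, 0.177], [0.564, 0.349, 0.176], [0.571, 0.349, 0.173], [0.561, 0.347, 0.175], [0.568, 0.345, 0.174], [0.562, 0.345, 0.172], [0.569, 0.343, 0.173], [0.475, 0.311, 0.184], [0.474, 0.309, 0.183], [0.472, 0.309, 0.181], [0.479, 0.312, 0.177], [0.476, 0.31, 0.176], [0.483, 0.312, 0.172]]
basket 893 [0.544 0.045 0.127] [0.511 0.005 0.105]
```

```bash
cat > go.py <<'E'
import sys; from h import *
s=sense(); Rm=R.from_quat(s['tool_rot']); M=Rm.as_matrix()
print('t',s['t'],'tcp',s['tcp_pos'].round(4),'jaw',np.degrees(np.arctan2(M[1,1],M[0,1])).round(2),'tilt',M[:2,2].round(4),'F',s['force'].round(1),'gap',round(s['finger_gap'],3))
if len(sys.argv)>3:
    g=np.array(list(map(float,sys.argv[1:4]))); print('shift',totool(g-s['tcp_pos']))
E
python3 go.py .4333 .2925 .376
```

```text
t 3.4 tcp [0.5408 0.0403 0.3779] jaw 102.88 tilt [ 0.0057 -0.0001] F [ 0.8 -0.2 -3.5] gap 0.27
shift [ 48.6 269.8   1.3]
```

Request:
{"method": "servo_tool", "body": {
  "rows": [
    [[5, 30, 1], -2, -1],
    [[13, 72, 1], -4, -1],
    [[21, 115, 1], -6, -1],
    [[29, 158, 1], -8.8, -1],
    [[36, 200, 1], -8.8, -1],
    [[43, 238, 1], -8.8, -1],
    [[47, 263, 1], -8.8, -1],
    [[48.6, 269.8, 1], -8.8, -1]
  ]
}}

```text
t: 4.2
tcp_pos: [0.4313, 0.2943, 0.3746]
tool_rot: [-0.19, 0.982, -0.001, 0.001]
force: [-0.1, -0.5, -1.6]
finger_gap: 0.27
```

Request:
{"method": "servo_tool", "body": {
  "rows": [
    [[0, 0, 0], 0, -1],
    [[0, 0, 0], 0, -1]
  ]
}}

```text
t: 4.4
tcp_pos: [0.4311, 0.2936, 0.3736]
tool_rot: [-0.19, 0.982, -0.001, -0.001]
force: [0.0, -0.4, -1.2]
finger_gap: 0.273
```

```bash
python3 - <<'E'
from h import *
for n,b in (('scene',(290,100,430,220)),('side',(190,120,330,230))):
    s=cam(n); cv2.imwrite(f'pics/{n}1.png',s['image'])
    s['im']=s['image'][b[1]:b[3],b[0]:b[2]]; cv2.imwrite(f'pics/c_{n}1.png',cv2.resize(s['im'],(0,0),fx=3,fy=3))
a=cv2.imread('pics/c_scene1.png'); b=cv2.imread('pics/c_side1.png'); h=min(len(a),len(b)); cv2.imwrite('pics/cc1.png',cv2.resize(np.hstack([a[:h],b[:h]]),(800,int(800*h/(a.shape[1]+b.shape[1])))))
E
python3 go.py .5073 .3222 .376
```

```text
t 4.5 tcp [0.4318 0.2932 0.3741] jaw 111.79 tilt [ 0.0006 -0.002 ] F [-0.1 -0.2 -0.5] gap 0.267
shift [-80.9  -1.2  -1.9]
```

View pics/cc1.png

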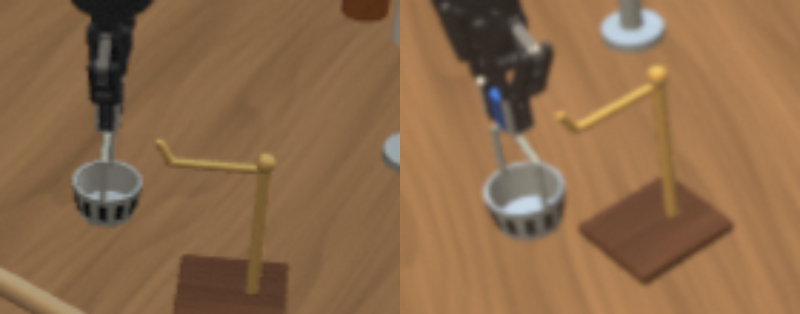

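Scene/side crops: the basket hangs level in the gripper just outside the lip (lip at (160,145) left panel), bail window facing the arm. Thread it on.

Request:
{"method": "servo_tool", "body": {
  "rows": [
    [[-10, -1, -2], 0, -1],
    [[-22, -1, -2], 0, -1],
    [[-35, -1, -2], 0, -1],
    [[-48, -1, -2], 0, -1],
    [[-60, -1, -2], 0, -1],
    [[-70, -1, -2], 0, -1],
    [[-79, -1, -2], 0, -1],
    [[-79, -1, -2], 0, -1]
  ]
}}

```text
t: 5.3
tcp_pos: [0.5069, 0.322, 0.3761]
tool_rot: [-0.189, 0.982, -0.001, 0.001]
force: [-0.1, -0.7, -2.2]
finger_gap: 0.27
```

```bash
python3 go.py .5073 .3222 .344; python3 - <<'E'
from h import *
st=sense()
for n in ['scene','side']:
    P=cloud(cam(n)).reshape(-1,3); c=st['tcp_pos'][:2]
    r=np.hypot(*(P[:,:2]-c).T); A=P[(r<.04)&(P[:,2]>.156)&(P[:,2]<.195)]; print(n,len(A)); print(A[::max(1,len(A)//25)].round(3).tolist())
    B=P[(r<.045)&(P[:,2]>.08)&(P[:,2]<.145)]; print('top of rim',np.percentile(B[:,2],[80,95]).round(3), cv2.minEnclosingCircle(B[abs(B[:,2]-.133)<.006][:,:2].astype(np.float32)))
E
```

```text
t 5.3 tcp [0.5069 0.322  0.3761] jaw 111.77 tilt [ 0.0021 -0.0015] F [-0.1 -0.7 -2.2] gap 0.27
shift [-0.5  0.1 32.1]
scene 129
[[0.474, 0.311, 0.184], [0.475, 0.309, 0.182], [0.474, 0.31, 0.178], [0.514, 0.305, 0.195], [0.511, 0.306, 0.19], [0.481, 0.314, 0.171], [0.483, 0.311, 0.171], [0.483, 0.311, 0.167], [0.482, 0.313, 0.162], [0.493, 0.322, 0.161], [0.519, 0.298, 0.185], [0.486, 0.312, 0.161], [0.498, 0.318, 0.162], [0.509, 0.325, 0.162], [0.523, 0.328, 0.165], [0.534, 0.336, 0.164], [0.493, 0.316, 0.158], [0.518, 0.295, 0.18], [0.519, 0.323, 0.163], [0.529, 0.335, 0.159], [0.541, 0.339, 0.161], [0.521, 0.326, 0.159], [0.532, 0.334, 0.158], [0.517, 0.292, 0.175], [0.518, 0.29, 0.17], [0.522, 0.289, 0.166]]
top of rim [0.133 0.137] ((0.5084496736526489, 0.32022833824157715), 0.03490590304136276)
side 185
[[0.496, 0.345, 0.186], [0.501, 0.33, 0.192], [0.493, 0.347, 0.174], [0.494, 0.345, 0.172], [0.542, 0.34, 0.161], [0.513, 0.307, 0.19], [0.494, 0.345, 0.166], [0.53, 0.332, 0.165], [0.512, 0.301, 0.189], [0.534, 0.331, 0.161], [0.515, 0.299, 0.186], [0.514, 0.328, 0.163], [0.475, 0.312, 0.183], [0.514, 0.295, 0.184], [0.505, 0.326, 0.162], [0.518, 0.293, 0.181], [0.499, 0.321, 0.164], [0.515, 0.29, 0.181], [0.494, 0.319, 0.164], [0.513, 0.294, 0.176], [0.485, 0.312, 0.168], [0.503, 0.321, 0.156], [0.487, 0.312, 0.165], [0.482, 0.312, 0.163], [0.518, 0.291, 0.168], [0.513, 0.291, 0.164], [0.514, 0.29, 0.158]]
top of rim [0.132 0.137] ((0.5061604380607605, 0.31990694999694824), 0.03498611971735954)
```

Request:
{"method": "servo_tool", "body": {
  "rows": [
    [[-1, 1, 10], 0, -1],
    [[-1, 1, 20], 0, -1],
    [[-1, 1, 26], 0, -1],
    [[-1, 1, 29], 0, -1],
    [[-1, 1, 31], 0, -1],
    [[-1, 1, 32], 0, -1],
    [[-1, 1, 32.5], 0, -1],
    [[-1, 1, 32.5], 0, -1]
  ]
}}

```text
t: 6.2
tcp_pos: [0.5054, 0.3231, 0.345]
tool_rot: [-0.189, 0.982, -0.001, -0.001]
force: [-3.0, 0.5, 8.5]
finger_gap: 0.274
```

Request:
{"method": "servo_tool", "body": {
  "rows": [
    [[0, 0, -1], 0, -0.4],
    [[0, 0, -1], 0, -0.3],
    [[0, 0, -1], 0, -0.2],
    [[0, 0, -1], 0, 0],
    [[0, 0, -1], 0, 0.2],
    [[0, 0, -1], 0, 0.2]
  ]
}}

```text
t: 6.8
tcp_pos: [0.5054, 0.3231, 0.3458]
tool_rot: [-0.189, 0.982, -0.001, -0.001]
force: [0.2, 0.6, -0.1]
finger_gap: 0.599
```

Request:
{"method": "servo_tool", "body": {
  "rows": [
    [[0, 0, -15], 0, 0.2],
    [[0, 0, -40], 0, 0.2],
    [[0, 0, -70], 0, 0.6],
    [[0, 0, -90], 0, 1],
    [[0, 0, -90], 0, 1]
  ]
}}

```text
t: 7.3
tcp_pos: [0.5063, 0.3236, 0.4391]
tool_rot: [-0.189, 0.982, 0.0, 0.003]
force: [-0.8, -0.2, -0.9]
finger_gap: 1.0
```

```bash
python3 - <<'E'
from h import *
a=[]
for n,b in (('scene',(310,110,430,220)),('side',(220,120,340,230))):
    s=cam(n); a.append(cv2.resize(s['image'][b[1]:b[3],b[0]:b[2]],(400,367)))
    if n=='side' or 1:
        P=cloud(s); hsv=cv2.cvtColor(s['image'],cv2.COLOR_BGR2HSV).astype(int)
        Q=P[(hsv[...,0]>100)&(hsv[...,0]<130)&(hsv[...,1]>120)&(np.hypot(P[...,0]-.507,P[...,1]-.322)<.05)&(P[...,2]>.15)&(P[...,2]<.22)]
        print(n,len(Q),Q.min(0).round(3),Q.max(0).round(3))
    hs=hsv; V=hs[...,2]; rr=np.hypot(P[...,0]-.541,P[...,1]-.038)
    M=(rr<.045)&(V>150)&(hs[...,1]<60)&(abs(P[...,2]-.012)<.004)
    ys,xs=np.where(M)
    if len(xs)>20:
        e=cv2.fitEllipse(np.c_[xs,ys].astype(np.float32)); print('circle',len(xs),e,onplane(s,[e[0]],.012))
    D=P[(rr<.075)&(hs[...,1]<100)&(V<110)&(P[...,2]>.008)&(P[...,2]<.017)]
    print('plate',cv2.minEnclosingCircle(D[:,:2].astype(np.float32)))
cv2.imwrite('pics/cc2.png',np.hstack(a))
E
python3 go.py .46 -.2155 .405
```

```text
scene 66 [0.497 0.309 0.172] [0.515 0.335 0.204]
plate ((0.5419914722442627, 0.038752924650907516), 0.06214841082692146)
side 64 [0.496 0.309 0.174] [0.511 0.335 0.202]
circle 115 ((315.8009033203125, 282.8316955566406), (19.714378356933594, 24.45231819152832), 87.06768798828125) [[0.54068767 0.03878182 0.012     ]]
plate ((0.5397816896438599, 0.037159670144319534), 0.059788163751363754)
t 7.4 tcp [0.5053 0.3231 0.4355] jaw 111.79 tilt [-0.0012 -0.0017] F [-0.2 -0.8 -0.3] gap 1.0
shift [ 241.9 -483.3   31.5]
```

View pics/cc2.png

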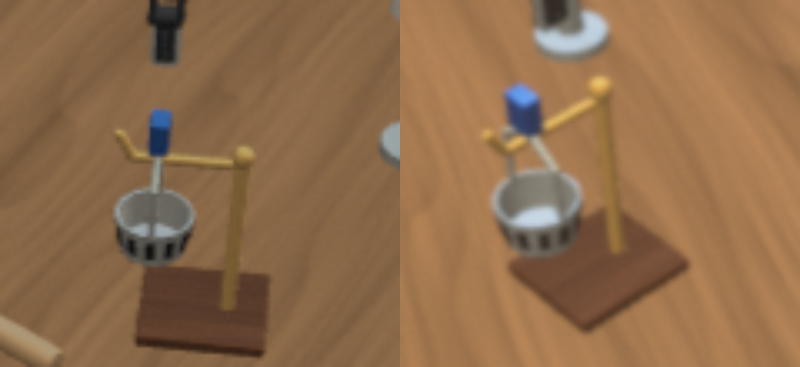

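Scene/side crops: the basket hangs on the level arm, upright and released (grip at (160,132)/(523,110)). Next, copper.

Request:
{"method": "servo_tool", "body": {
  "rows": [
    [[242, -483, 0], 42, 1],
    [[242, -483, 0], 42, 1],
    [[242, -483, 0], 42, 1],
    [[242, -483, 0], 42, 1],
    [[242, -483, 0], 42, 1],
    [[242, -483, 0], 42, 1],
    [[242, -483, 0], 42, 1],
    [[242, -483, 0], 42, 1]
  ]
}}

```text
t: 8.2
tcp_pos: [0.4707, -0.0771, 0.4347]
tool_rot: [0.176, 0.984, -0.001, -0.002]
force: [0.6, 0.3, 0.2]
finger_gap: 1.0
```

```bash
python3 go.py .46 -.2155 .36
```

```text
t 8.2 tcp [ 0.4707 -0.0771  0.4347] jaw 69.78 tilt [-0.0041 -0.0003] F [0.6 0.3 0.2] gap 1.0
shift [ -38.1 -133.5   74.8]
```

Request:
{"method": "servo_tool", "body": {
  "rows": [
    [[-38, -134, 75], 0, 1],
    [[-38, -134, 75], 0, 1],
    [[-38, -134, 75], 0, 1],
    [[-38, -134, 75], 0, 1],
    [[-38, -134, 75], 0, 1],
    [[-38, -134, 75], 0, 1]
  ]
}}

```text
t: 8.8
tcp_pos: [0.4594, -0.2151, 0.3591]
tool_rot: [0.176, 0.984, 0.0, -0.003]
force: [-0.4, 0.0, -0.8]
finger_gap: 0.999
```

```bash
cat > disc.py <<'E'
import sys; from h import *
# disc.py name x y ztop [img]: top-face centre and shift of grasp there
name,x,y,zt=sys.argv[1],*map(float,sys.argv[2:5])
s=cam('wrist'); P=cloud(s); hsv=cv2.cvtColor(s['image'],cv2.COLOR_BGR2HSV).astype(int); H,S,V=np.moveaxis(hsv,-1,0)
M=dict(copper=((H<17)|(H>174))&(S>110)&(V>90),brass=(H>18)&(H<34)&(S>110)&(V>90),silver=(S<60)&(V>120),any=V>=0)[name]
M&=(np.hypot(P[...,0]-x,P[...,1]-y)<.04)&(P[...,2]>zt-.003)&(P[...,2]<zt+.004)
n,l,st,c=cv2.connectedComponentsWithStats(M.astype(np.uint8)); i=1+np.argmax(st[1:,4]); M=l==i
cn=max(cv2.findContours(M.astype(np.uint8),0,1)[0],key=len); e=cv2.fitEllipse(cn)
w=onplane(s,cn.reshape(-1,2),zt); k=cv2.minEnclosingCircle(w[:,:2].astype(np.float32)*1000)
print(name,st[i],'ell',np.round(e[0],1),np.round(e[1],1),'->',onplane(s,[e[0]],zt)[0].round(4),'circ',np.round(k[0],1),round(k[1],1),'z',np.nanmedian(P[M][:,2]).round(4),'medhsv',np.median(hsv[M],0))
if len(sys.argv)>5: cv2.imwrite(sys.argv[5],s['image'])
E
python3 go.py .46 -.2155 .36; python3 disc.py copper .46 -.2155 .01 pics/w2.png
```

```text
t 8.8 tcp [ 0.4594 -0.2151  0.3591] jaw 69.78 tilt [-0.006   0.0018] F [-0.4  0.  -0.8] gap 0.999
shift [-0.7 -0.2 -0.9]
copper [ 291  187   61   60 2790] ell [320.6 216.7] [58.3 59.5] -> [ 0.4586 -0.2154  0.01  ] circ [ 459.  -215.7] 25.0 z 0.0091 medhsv [ 10. 151. 236.]
```

View pics/w2.png

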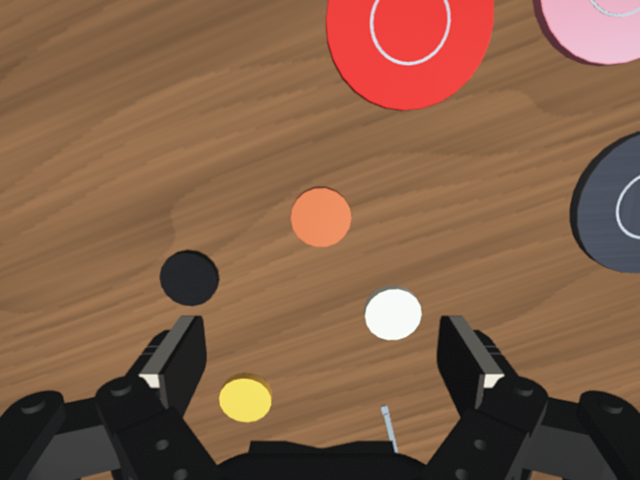

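Wrist view: copper at (321,217), silver (393,314), brass (245,399), rubber black (189,278); plates at upper right are decoys plus dark plate at right. Copper is centred on the tool axis.

```bash
python3 go.py .459 -.2155 .1735
```

```text
t 8.85 tcp [ 0.4596 -0.2146  0.3597] jaw 69.85 tilt [-0.005   0.0009] F [ 0.1  0.7 -0.2] gap 1.001
shift [ -0.6  -0.9 186.2]
```

Request:
{"method": "servo_tool", "body": {
  "rows": [
    [[-0.6, -0.9, 50], 0, 1],
    [[-0.6, -0.9, 100], 0, 1],
    [[-0.6, -0.9, 145], 0, 1],
    [[-0.6, -0.9, 172], 0, 1],
    [[-0.6, -0.9, 183], 0, 1],
    [[-0.6, -0.9, 186], 0, 1],
    [[-0.6, -0.9, 186], 0, 1],
    [[-0.6, -0.9, 186], 0, 0.4]
  ],
  "force": 40
}}

```text
t: 9.65
tcp_pos: [0.4597, -0.2156, 0.1753]
tool_rot: [0.175, 0.985, -0.001, -0.001]
force: [0.5, -0.1, 0.3]
finger_gap: 0.858
```

Request:
{"method": "servo_tool", "body": {
  "rows": [
    [[0, 0, 0], 0, 0.2],
    [[0, 0, 0], 0, 0],
    [[0, 0, 0], 0, -0.5],
    [[0, 0, 0], 0, -1],
    [[0, 0, 0], 0, -1],
    [[0, 0, 0], 0, -1]
  ]
}}

```text
t: 10.25
tcp_pos: [0.4602, -0.2158, 0.1773]
tool_rot: [0.175, 0.985, -0.001, 0.001]
force: [0.1, 1.2, 10.2]
finger_gap: 0.555
```

Request:
{"method": "servo_tool", "body": {
  "rows": [
    [[0, 0, 0], 0, -1],
    [[0, 0, -8], 0, -1],
    [[0, 0, -25], 0, -1],
    [[0, 0, -60], 0, -1],
    [[0, 0, -80], 0, -1],
    [[0, 0, -80], 0, -1],
    [[0, 0, -80], 0, -1]
  ],
  "force": 60
}}

```text
t: 10.95
tcp_pos: [0.4599, -0.2155, 0.2576]
tool_rot: [0.175, 0.985, -0.002, 0.001]
force: [-0.2, -0.2, -1.4]
finger_gap: 0.534
```

```bash
python3 - <<'E'
from h import *
cam('side'); st=sense(); s=cam('wrist'); cv2.imwrite('pics/w3.png',s['image']); print(st['tcp_pos'])
E
python3 go.py .541 .0385 .26
```

```text
[ 0.45971608 -0.21536062  0.25687575]
t 11.05 tcp [ 0.4596 -0.2153  0.2564] jaw 69.86 tilt [-0.0013 -0.0017] F [-0.5  0.1 -1.3] gap 0.538
shift [ 11.  266.3  -4.1]
```

View pics/w3.png

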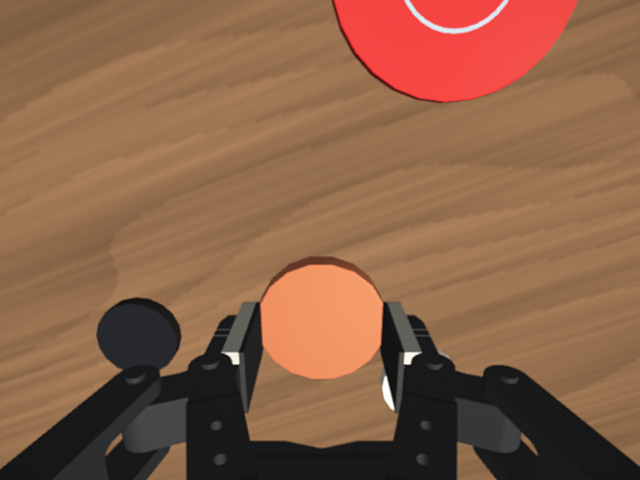

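Wrist view: copper held level between the pads, centre (321,318). Move to hover above the plate, high enough to see circle and disc in one picture.

Request:
{"method": "servo_tool", "body": {
  "rows": [
    [[1, 20, -30], 0, -1],
    [[3, 65, -75], 0, -1],
    [[5, 110, -120], 0, -1],
    [[7, 155, -150], 0, -1],
    [[9, 200, -150], 0, -1],
    [[10, 240, -150], 0, -1],
    [[11, 260, -150], 0, -1],
    [[11, 266, -150], 0, -1]
  ]
}}

```text
t: 11.85
tcp_pos: [0.5414, 0.0418, 0.4047]
tool_rot: [0.173, 0.985, -0.0, -0.001]
force: [0.0, -1.0, -2.1]
finger_gap: 0.539
```

Request:
{"method": "servo_tool", "body": {
  "rows": [
    [[0, 0, 0], 0, -1],
    [[0, 0, 0], 0, -1],
    [[0, 0, 0], 0, -1]
  ]
}}

```text
t: 12.15
tcp_pos: [0.5411, 0.0406, 0.4038]
tool_rot: [0.173, 0.985, -0.001, -0.002]
force: [-0.6, 0.3, -2.0]
finger_gap: 0.534
```

```bash
cat > circ.py <<'E'
from h import *
s=cam('wrist'); st=sense(); P=cloud(s); hsv=cv2.cvtColor(s['image'],cv2.COLOR_BGR2HSV).astype(int)
rr=np.hypot(P[...,0]-.541,P[...,1]-.038); Pm=(rr<.075)&(abs(P[...,2]-.012)<.005)
def fit(M,z):
    w=onplane(s,M,z)[:,:2]; A=np.c_[2*w,np.ones(len(w))]; k=np.linalg.lstsq(A,(w**2).sum(1),rcond=None)[0]; return k[:2].round(4),np.sqrt(k[2]+k[0]**2+k[1]**2).round(4),len(w)
M=Pm&(rr<.04)&(hsv[...,2]>140)&(hsv[...,1]<60); v,u=np.where(M); print('circle',fit(np.c_[u,v],.012))
M=(Pm&(hsv[...,2]<130)&(hsv[...,1]<110)).astype(np.uint8); cn=max(cv2.findContours(M,0,1)[0],key=cv2.contourArea); w=cn.reshape(-1,2); d=np.hypot(*(onplane(s,w,.012)[:,:2]-[.541,.038]).T); print('rim',fit(w[d>.055],.012))
print('tcp',st['tcp_pos'].round(4)); cv2.imwrite('pics/circ.png',s['image'])
E
python3 circ.py; python3 - <<'E'
from h import *
import subprocess
p=sense()['tcp_pos']; z=p[2]-.1773+.010
print(subprocess.run(['python3','disc.py','copper',str(p[0]),str(p[1]),str(z)],capture_output=True,text=True).stdout)
E
python3 go.py .541 .0385 .20
```

```text
circle (array([0.5414, 0.0398]), np.float64(0.0275), 671)
rim (array([0.5407, 0.0403]), np.float64(0.0589), 320)
tcp [0.5412 0.0405 0.4041]
copper [  260   262   124   117 11544] ell [321.3 320.4] [116.2 125.6] -> [0.5373 0.0416 0.2368] circ [538.3  40.8] 25.1 z 0.2356 medhsv [ 10. 150. 240.]

t 12.25 tcp [0.5412 0.0406 0.4043] jaw 70.01 tilt [-0.0039 -0.0005] F [ 0.3 -0.2 -1. ] gap 0.536
shift [ -1.2  -1.6 204.3]
```

Request:
{"method": "servo_tool", "body": {
  "rows": [
    [[-2.8, -0.2, 45], 0, -1],
    [[-2.8, -0.2, 95], 0, -1],
    [[-2.8, -0.2, 140], 0, -1],
    [[-2.8, -0.2, 175], 0, -1],
    [[-2.8, -0.2, 195], 0, -1],
    [[-2.8, -0.2, 205], 0, -1],
    [[-2.8, -0.2, 210], 0, -1],
    [[-2.8, -0.2, 211], 0, -1]
  ]
}}

```text
t: 13.05
tcp_pos: [0.5434, 0.0389, 0.1936]
tool_rot: [0.174, 0.985, -0.001, -0.001]
force: [0.7, -0.7, -0.9]
finger_gap: 0.535
```

Request:
{"method": "servo_tool", "body": {
  "rows": [
    [[0, 0, 1], 0, -1],
    [[0, 0, 2], 0, -1],
    [[0, 0, 3], 0, -1],
    [[0, 0, 3], 0, -1]
  ]
}}

```text
t: 13.45
tcp_pos: [0.5435, 0.0389, 0.1911]
tool_rot: [0.174, 0.985, -0.001, -0.001]
force: [0.4, 0.4, -1.8]
finger_gap: 0.537
```

Request:
{"method": "servo_tool", "body": {
  "rows": [
    [[0, 0, 1], 0, -1],
    [[0, 0, 2], 0, -1],
    [[0, 0, 3], 0, -1],
    [[0, 0, 3], 0, -1]
  ]
}}

```text
t: 13.85
tcp_pos: [0.5435, 0.039, 0.1896]
tool_rot: [0.174, 0.985, -0.001, -0.001]
force: [-1.9, 0.9, 11.1]
finger_gap: 0.54
```

Request:
{"method": "servo_tool", "body": {
  "rows": [
    [[0, 0, 0.5], 0, 0.14],
    [[0, 0, 0.5], 0, 0.2],
    [[0, 0, 0.5], 0, 0.3],
    [[0, 0, 0.5], 0, 0.5],
    [[0, 0, 0.5], 0, 0.7],
    [[0, 0, -10], 0, 0.8],
    [[0, 0, -40], 0, 1],
    [[0, 0, -80], 0, 1]
  ]
}}

```text
t: 14.65
tcp_pos: [0.5429, 0.0391, 0.2694]
tool_rot: [0.174, 0.985, -0.001, -0.003]
force: [1.0, 0.0, 1.3]
finger_gap: 1.001
```

Request:
{"method": "servo_tool", "body": {
  "rows": [
    [[0, 0, -50], 0, 1],
    [[0, 0, -100], 0, 1],
    [[0, 0, -130], 0, 1],
    [[0, 0, -130], 0, 1],
    [[0, 0, -130], 0, 1]
  ]
}}

```text
t: 15.15
tcp_pos: [0.5432, 0.0392, 0.4005]
tool_rot: [0.174, 0.985, -0.001, -0.002]
force: [-0.2, 0.8, -0.4]
finger_gap: 1.0
```

```bash
python3 circ.py;  python3 disc.py copper .541 .039 .022; python3 go.py .602 -.3462 .36
```

```text
circle (array([0.5416, 0.0397]), np.float64(0.0277), 469)
rim (array([0.5409, 0.0403]), np.float64(0.059), 369)
tcp [0.5429 0.0392 0.3991]
copper [ 295  182   56   55 2377] ell [322.3 208.8] [54.1 54.4] -> [0.5419 0.0397 0.022 ] circ [542.5  39.5] 24.9 z 0.0211 medhsv [ 10. 151. 237.]
t 15.25 tcp [0.5428 0.0392 0.3983] jaw 69.98 tilt [-0.0086  0.    ] F [ 0.3 -0.5 -0.6] gap 1.0
shift [-187.8 -341.7   37.8]
```

View pics/circ.png

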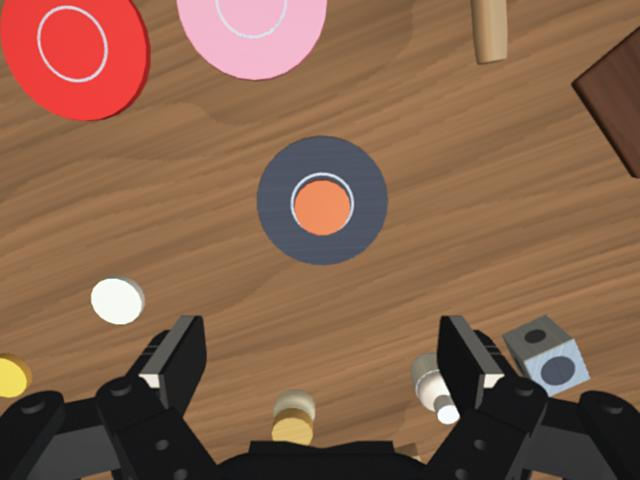

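Wrist view: copper lies at (322,208) within the white circle, centred to about 1 mm. Next brass.

Request:
{"method": "servo_tool", "body": {
  "rows": [
    [[-188, -342, 38], 0, 1],
    [[-188, -342, 38], 0, 1],
    [[-188, -342, 38], 0, 1],
    [[-188, -342, 38], 0, 1],
    [[-188, -342, 38], 0, 1],
    [[-188, -342, 38], 0, 1],
    [[-188, -342, 38], 0, 1],
    [[-188, -342, 38], 0, 1]
  ]
}}

```text
t: 16.05
tcp_pos: [0.6015, -0.3491, 0.3565]
tool_rot: [0.174, 0.985, 0.0, -0.006]
force: [0.4, -0.6, 0.2]
finger_gap: 1.0
```

Request:
{"method": "servo_tool", "body": {
  "rows": [
    [[0, 0, 0], 0, 1],
    [[0, 0, 0], 0, 1],
    [[0, 0, 0], 0, 1]
  ]
}}

```text
t: 16.35
tcp_pos: [0.6011, -0.3479, 0.3546]
tool_rot: [0.174, 0.985, 0.002, -0.008]
force: [0.3, 0.1, -0.2]
finger_gap: 1.001
```

```bash
python3 disc.py brass .602 -.3462 .01; python3 go.py .6025 -.3462 .177
```

```text
brass [ 294  192   61   61 2846] ell [324.5 222.1] [58.8 60. ] -> [ 0.6012 -0.3449  0.01  ] circ [ 601.7 -345.1] 24.9 z 0.0092 medhsv [ 27. 144. 243.]
t 16.4 tcp [ 0.6013 -0.3474  0.3553] jaw 69.97 tilt [-0.0145  0.0051] F [-0.7 -0.3  0.4] gap 1.001
shift [ -3.4   1.6 178.3]
```

Request:
{"method": "servo_tool", "body": {
  "rows": [
    [[-4.5, 2.2, 50], 0, 1],
    [[-4.5, 2.2, 100], 0, 1],
    [[-4.5, 2.2, 145], 0, 1],
    [[-4.5, 2.2, 168], 0, 1],
    [[-4.5, 2.2, 176], 0, 0.7],
    [[-4.5, 2.2, 178], 0, 0.4],
    [[-4.5, 2.2, 178], 0, 0.2],
    [[-4.5, 2.2, 178], 0, 0]
  ],
  "force": 40
}}

```text
t: 17.2
tcp_pos: [0.6051, -0.3455, 0.181]
tool_rot: [0.174, 0.985, 0.002, -0.006]
force: [-0.6, 18.1, 49.8]
finger_gap: 0.509
```

Request:
{"method": "servo_tool", "body": {
  "rows": [
    [[0, 0, 0], 0, -1],
    [[0, 0, 0], 0, -1],
    [[0, 0, 0], 0, -1],
    [[0, 0, 0], 0, -1],
    [[0, 0, 0], 0, -1]
  ]
}}

```text
t: 17.7
tcp_pos: [0.6079, -0.3446, 0.1882]
tool_rot: [0.174, 0.985, 0.001, -0.001]
force: [0.7, 8.7, 19.1]
finger_gap: 0.23
```

Request:
{"method": "servo_tool", "body": {
  "rows": [
    [[0, 0, -5], 0, -0.4],
    [[0, 0, -20], 0, 0.2],
    [[0, 0, -70], 0, 1],
    [[0, 0, -120], 0, 1],
    [[0, 0, -165], 0, 1],
    [[0, 0, -165], 0, 1],
    [[0, 0, -165], 0, 1]
  ]
}}

```text
t: 18.4
tcp_pos: [0.608, -0.3454, 0.3563]
tool_rot: [0.175, 0.985, -0.0, 0.001]
force: [-0.4, 0.1, -0.9]
finger_gap: 0.995
```

```bash
python3 disc.py brass .602 -.3462 .01 pics/w4.png; python3 go.py .6025 -.3462 .177
```

```text
brass [ 277  179   62   61 2883] ell [307.6 208.9] [59.1 60.6] -> [ 0.5999 -0.3541  0.01  ] circ [ 600.5 -354.3] 24.8 z 0.0091 medhsv [ 27. 145. 243.]
t 18.45 tcp [ 0.6076 -0.345   0.3539] jaw 69.89 tilt [-0.0011  0.0018] F [-0.3  0.3 -0.7] gap 0.996
shift [  4.1  -3.1 176.9]
```

View pics/w4.png

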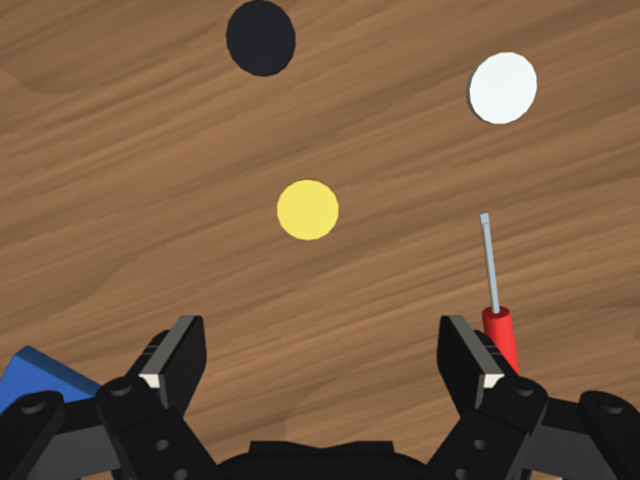

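Wrist view: brass at (308,210) lies flat, nudged about 9 mm because I closed the fingers before reaching full depth. Retry with full descent first.

Request:
{"method": "servo_tool", "body": {
  "rows": [
    [[3.1, -11.6, 50], 0, 1],
    [[3.1, -11.6, 100], 0, 1],
    [[3.1, -11.6, 145], 0, 1],
    [[3.1, -11.6, 168], 0, 1],
    [[3.1, -11.6, 178], 0, 1],
    [[3.1, -11.6, 180.5], 0, 1],
    [[3.1, -11.6, 180.5], 0, 1],
    [[3.1, -11.6, 180.5], 0, 1]
  ]
}}

```text
t: 19.25
tcp_pos: [0.6011, -0.3551, 0.1751]
tool_rot: [0.175, 0.985, -0.0, 0.001]
force: [-0.6, 0.4, 1.1]
finger_gap: 1.001
```

```bash
python3 go.py .6005 -.3545 .1745
```

```text
t 19.25 tcp [ 0.6011 -0.3551  0.1751] jaw 69.9 tilt [ 0.0013 -0.0002] F [-0.6  0.4  1.1] gap 1.001
shift [0.8 0.3 0.6]
```

Request:
{"method": "servo_tool", "body": {
  "rows": [
    [[0, 0, 0], 0, 0.4],
    [[0, 0, 0], 0, 0.2],
    [[0, 0, 0], 0, 0],
    [[0, 0, 0], 0, -0.5],
    [[0, 0, 0], 0, -1],
    [[0, 0, 0], 0, -1],
    [[0, 0, 0], 0, -1]
  ]
}}

```text
t: 19.95
tcp_pos: [0.6016, -0.3552, 0.177]
tool_rot: [0.174, 0.985, -0.001, 0.002]
force: [-1.2, 0.1, 6.0]
finger_gap: 0.55
```

Request:
{"method": "servo_tool", "body": {
  "rows": [
    [[0, 0, -8], 0, -1],
    [[0, 0, -30], 0, -1],
    [[0, 0, -75], 0, -1],
    [[0, 0, -120], 0, -1],
    [[0, 0, -120], 0, -1],
    [[0, 0, -120], 0, -1]
  ],
  "force": 60
}}

```text
t: 20.55
tcp_pos: [0.6012, -0.3551, 0.2989]
tool_rot: [0.174, 0.985, -0.001, 0.003]
force: [-0.9, -0.3, -2.0]
finger_gap: 0.541
```

```bash
python3 -c "
from h import *
cam('side');cam('side')"; python3 go.py .5425 .039 .39; python3 - <<'E'
from h import *
import subprocess
p=sense()['tcp_pos']; z=p[2]-.177+.010
print(subprocess.run(['python3','disc.py','brass',str(p[0]),str(p[1]),str(z)],capture_output=True,text=True).stdout)
E
```

```text
t 20.65 tcp [ 0.6004 -0.3544  0.2955] jaw 69.9 tilt [0.0002 0.0008] F [-0.5  0.3 -2.5] gap 0.541
shift [189.6 349.6 -94.2]
brass [  259   261   125   118 11595] ell [321.3 319.6] [115.9 126.1] -> [ 0.5969 -0.3529  0.1285] circ [ 598.  -353.2] 24.9 z 0.1273 medhsv [ 27. 144. 243.]
```

Request:
{"method": "servo_tool", "body": {
  "rows": [
    [[25, 46, -20], 0, -1],
    [[46, 86, -55], 0, -1],
    [[67, 126, -90], 0, -1],
    [[88, 165, -94], 0, -1],
    [[109, 204, -94], 0, -1],
    [[130, 243, -94], 0, -1],
    [[150, 280, -94], 0, -1],
    [[168, 313, -94], 0, -1]
  ]
}}

```text
t: 21.5
tcp_pos: [0.549, -0.0006, 0.3876]
tool_rot: [0.174, 0.985, 0.001, -0.003]
force: [1.0, 0.2, -1.2]
finger_gap: 0.542
```

```bash
python3 -c "
from h import *
cam('side');cam('side')"; python3 go.py .5425 .039 .39
```

```text
t 21.6 tcp [0.5482 0.0016 0.3874] jaw 70.2 tilt [-0.0071  0.0045] F [-0.6 -0.6 -1. ] gap 0.539
shift [18.  33.3 -2.4]
```

```bash
python3 go.py .543 .0385 .25;python3 go.py .543 .0385 .203
```

```text
t 21.6 tcp [0.5482 0.0016 0.3874] jaw 70.2 tilt [-0.0071  0.0045] F [-0.6 -0.6 -1. ] gap 0.539
shift [ 16.2  32.7 137.6]
t 21.6 tcp [0.5482 0.0016 0.3874] jaw 70.2 tilt [-0.0071  0.0045] F [-0.6 -0.6 -1. ] gap 0.539
shift [ 15.8  32.6 184.6]
```

Request:
{"method": "servo_tool", "body": {
  "rows": [
    [[17, 33, 5], 0, -1],
    [[16.5, 33, 50], 0, -1],
    [[16, 32.7, 95], 0, -1],
    [[16, 32.7, 137], 0, -1],
    [[16, 32.7, 165], 0, -1],
    [[16, 32.6, 177], 0, -1],
    [[16, 32.6, 182], 0, -1],
    [[16, 32.6, 184], 0, -1]
  ]
}}

```text
t: 22.4
tcp_pos: [0.5433, 0.0381, 0.2035]
tool_rot: [0.172, 0.985, 0.002, -0.004]
force: [-0.6, 0.2, -0.6]
finger_gap: 0.541
```

Request:
{"method": "servo_tool", "body": {
  "rows": [
    [[0, 0, 1], 0, -1],
    [[0, 0, 2], 0, -1],
    [[0, 0, 3], 0, -1],
    [[0, 0, 3.5], 0, -1],
    [[0, 0, 3.5], 0, -1]
  ]
}}

```text
t: 22.9
tcp_pos: [0.5433, 0.0382, 0.2004]
tool_rot: [0.172, 0.985, 0.002, -0.003]
force: [-1.0, 0.1, -0.2]
finger_gap: 0.54
```

Request:
{"method": "servo_tool", "body": {
  "rows": [
    [[0, 0, 0.7], 0, -1],
    [[0, 0, 1.4], 0, -1],
    [[0, 0, 2], 0, -1],
    [[0, 0, 2], 0, -1]
  ]
}}

```text
t: 23.3
tcp_pos: [0.5433, 0.0383, 0.1992]
tool_rot: [0.172, 0.985, 0.002, -0.003]
force: [-1.9, 0.5, 5.3]
finger_gap: 0.537
```

Request:
{"method": "servo_tool", "body": {
  "rows": [
    [[0, 0, 0.3], 0, 0.14],
    [[0, 0, 0.3], 0, 0.2],
    [[0, 0, 0.3], 0, 0.3],
    [[0, 0, 0.3], 0, 0.5],
    [[0, 0, 0.3], 0, 0.7],
    [[0, 0, -10], 0, 0.8],
    [[0, 0, -40], 0, 1],
    [[0, 0, -80], 0, 1]
  ]
}}

```text
t: 24.1
tcp_pos: [0.5431, 0.038, 0.2791]
tool_rot: [0.172, 0.985, 0.001, -0.005]
force: [0.3, -0.8, 0.2]
finger_gap: 0.996
```

Request:
{"method": "servo_tool", "body": {
  "rows": [
    [[0, 0, -50], 0, 1],
    [[0, 0, -100], 0, 1],
    [[0, 0, -120], 0, 1],
    [[0, 0, -120], 0, 1],
    [[0, 0, -120], 0, 1]
  ]
}}

```text
t: 24.6
tcp_pos: [0.5437, 0.0375, 0.3996]
tool_rot: [0.172, 0.985, 0.001, -0.005]
force: [-0.3, 0.6, 0.1]
finger_gap: 0.998
```

```bash
python3 circ.py;  python3 disc.py brass .541 .039 .032; python3 disc.py copper .541 .039 .022; python3 go.py .5645 -.187 .36
```

```text
circle (array([0.5416, 0.0397]), np.float64(0.0276), 414)
rim (array([0.5409, 0.0403]), np.float64(0.059), 369)
tcp [0.5435 0.0375 0.3984]
brass [ 294  183   57   57 2514] ell [322.3 210.9] [55.8 56.1] -> [0.5402 0.0399 0.032 ] circ [540.7  39.9] 24.9 z 0.0312 medhsv [ 27. 141. 246.]
t 24.75 tcp [0.5436 0.0374 0.3974] jaw 70.18 tilt [-0.0138  0.0053] F [-0.3 -0.4  0.6] gap 0.998
shift [ -96.3 -204.1   36. ]Traceback (most recent call last):
  File "disc.py", line 7, in <module>
    n,l,st,c=cv2.connectedComponentsWithStats(M.astype(np.uint8)); i=1+np.argmax(st[1:,4]); M=l==i
                                                                       ~~~~~~~~~^^^^^^^^^^
    return _wrapfunc(a, 'argmax', axis=axis, out=out, **kwds)
    return bound(*args, **kwds)
ValueError: attempt to get argmax of an empty sequence
```

Brass is centred on copper (within ~1 mm, top at z 0.031). Now silver.

Request:
{"method": "servo_tool", "body": {
  "rows": [
    [[-96, -204, 36], 0, 1],
    [[-96, -204, 36], 0, 1],
    [[-96, -204, 36], 0, 1],
    [[-96, -204, 36], 0, 1],
    [[-96, -204, 36], 0, 1],
    [[-96, -204, 36], 0, 1],
    [[-96, -204, 36], 0, 1]
  ]
}}

```text
t: 25.45
tcp_pos: [0.5638, -0.1872, 0.3581]
tool_rot: [0.173, 0.985, 0.002, -0.009]
force: [-0.7, 0.2, 0.8]
finger_gap: 1.001
```

```bash
python3 disc.py silver .564 -.187 .01; python3 go.py .5645 -.187 .174
```

```text
silver [ 292  193   61   59 2803] ell [322.  221.9] [58.3 59.6] -> [ 0.5633 -0.1858  0.01  ] circ [ 563.8 -186. ] 24.9 z 0.0091 medhsv [ 60.   4. 251.]
t 25.5 tcp [ 0.5638 -0.1863  0.3586] jaw 70.17 tilt [-0.0168  0.0075] F [-0.3  0.2  0.4] gap 0.995
shift [ -4.3  -0.7 184.5]
```

Request:
{"method": "servo_tool", "body": {
  "rows": [
    [[-6, -0.3, 50], 0, 1],
    [[-6, -0.3, 100], 0, 1],
    [[-6, -0.3, 145], 0, 1],
    [[-6, -0.3, 170], 0, 1],
    [[-6, -0.3, 181], 0, 1],
    [[-6, -0.3, 184.5], 0, 1],
    [[-6, -0.3, 184.5], 0, 1],
    [[-6, -0.3, 184.5], 0, 1]
  ],
  "force": 40
}}

```text
t: 26.3
tcp_pos: [0.5671, -0.1872, 0.1757]
tool_rot: [0.172, 0.985, 0.002, -0.007]
force: [-0.1, -0.1, 0.8]
finger_gap: 0.994
```

Request:
{"method": "servo_tool", "body": {
  "rows": [
    [[0, 0, 0], 0, 0.4],
    [[0, 0, 0], 0, 0.2],
    [[0, 0, 0], 0, 0],
    [[0, 0, 0], 0, -0.5],
    [[0, 0, 0], 0, -1],
    [[0, 0, 0], 0, -1],
    [[0, 0, 0], 0, -1]
  ]
}}

```text
t: 27.0
tcp_pos: [0.5674, -0.1875, 0.1773]
tool_rot: [0.172, 0.985, 0.001, -0.006]
force: [-0.6, -0.6, 7.4]
finger_gap: 0.55
```

Gripped. Lift and carry.

Request:
{"method": "servo_tool", "body": {
  "rows": [
    [[0, 0, -8], 0, -1],
    [[0, 0, -30], 0, -1],
    [[0, 0, -75], 0, -1],
    [[0, 0, -120], 0, -1],
    [[0, 0, -120], 0, -1],
    [[0, 0, -120], 0, -1]
  ],
  "force": 60
}}

```text
t: 27.6
tcp_pos: [0.5688, -0.1881, 0.2988]
tool_rot: [0.172, 0.985, 0.001, -0.005]
force: [-0.3, 0.4, -1.3]
finger_gap: 0.536
```

```bash
python3 -c "
from h import *
cam('side');cam('side')"; python3 go.py .543 .0385 .34; python3 - <<'E'
from h import *
import subprocess
p=sense()['tcp_pos']; z=p[2]-.1773+.010
print(subprocess.run(['python3','disc.py','silver',str(p[0]),str(p[1]),str(z)],capture_output=True,text=True).stdout)
E
```

```text
t 27.7 tcp [ 0.568  -0.1877  0.2963] jaw 70.19 tilt [-0.0148  0.0063] F [-0.4  1.4 -2.1] gap 0.538
shift [100.9 204.4 -41.9]
silver [  260   260   124   118 11581] ell [321.4 319.4] [116.8 125.1] -> [ 0.5621 -0.1853  0.129 ] circ [ 563.  -185.6] 25.1 z 0.1277 medhsv [ 55.   5. 248.]
```

Request:
{"method": "servo_tool", "body": {
  "rows": [
    [[15, 30, -20], 0, -1],
    [[34, 68, -42], 0, -1],
    [[53, 106, -42], 0, -1],
    [[71, 144, -42], 0, -1],
    [[86, 174, -42], 0, -1],
    [[95, 194, -42], 0, -1],
    [[98, 204, -42], 0, -1],
    [[98, 204, -42], 0, -1]
  ]
}}

```text
t: 28.55
tcp_pos: [0.5454, 0.0382, 0.3385]
tool_rot: [0.171, 0.985, 0.002, -0.009]
force: [0.5, 0.4, -0.8]
finger_gap: 0.538
```

```bash
python3 -c "
from h import *
cam('side');cam('side')"; python3 go.py .5455 .0375 .213
```

```text
t 28.65 tcp [0.5459 0.0365 0.3389] jaw 70.18 tilt [-0.0164  0.0062] F [-0.7 -0.2 -1.7] gap 0.539
shift [ -1.5   0.8 125.9]
```

Request:
{"method": "servo_tool", "body": {
  "rows": [
    [[-1.5, 0.8, 40], 0, -1],
    [[-1.5, 0.8, 80], 0, -1],
    [[-1.5, 0.8, 107], 0, -1],
    [[-1.5, 0.8, 119], 0, -1],
    [[-1.5, 0.8, 124], 0, -1],
    [[-1.5, 0.8, 125.5], 0, -1],
    [[-1.5, 0.8, 126], 0, -1],
    [[-1.5, 0.8, 126], 0, -1]
  ]
}}

```text
t: 29.45
tcp_pos: [0.546, 0.0374, 0.2141]
tool_rot: [0.172, 0.985, 0.002, -0.007]
force: [-0.2, -0.7, -2.3]
finger_gap: 0.539
```

Request:
{"method": "servo_tool", "body": {
  "rows": [
    [[0, 0, 1], 0, -1],
    [[0, 0, 2], 0, -1],
    [[0, 0, 3], 0, -1],
    [[0, 0, 4], 0, -1],
    [[0, 0, 4], 0, -1]
  ]
}}

```text
t: 29.95
tcp_pos: [0.5459, 0.0375, 0.21]
tool_rot: [0.172, 0.985, 0.002, -0.008]
force: [-0.3, 0.6, -1.2]
finger_gap: 0.535
```

Request:
{"method": "servo_tool", "body": {
  "rows": [
    [[0, 0, 0.8], 0, -1],
    [[0, 0, 1.6], 0, -1],
    [[0, 0, 2.2], 0, -1],
    [[0, 0, 2.2], 0, -1]
  ]
}}

```text
t: 30.35
tcp_pos: [0.5459, 0.0375, 0.2095]
tool_rot: [0.172, 0.985, 0.002, -0.007]
force: [-2.6, 0.8, 11.5]
finger_gap: 0.544
```

Request:
{"method": "servo_tool", "body": {
  "rows": [
    [[0, 0, 0.3], 0, 0.14],
    [[0, 0, 0.3], 0, 0.2],
    [[0, 0, 0.3], 0, 0.3],
    [[0, 0, 0.3], 0, 0.5],
    [[0, 0, 0.3], 0, 0.7],
    [[0, 0, -10], 0, 0.8],
    [[0, 0, -40], 0, 1],
    [[0, 0, -80], 0, 1]
  ]
}}

```text
t: 31.15
tcp_pos: [0.5463, 0.0371, 0.2893]
tool_rot: [0.172, 0.985, 0.002, -0.009]
force: [0.2, -0.9, -0.8]
finger_gap: 0.997
```

Request:
{"method": "servo_tool", "body": {
  "rows": [
    [[0, 0, -50], 0, 1],
    [[0, 0, -100], 0, 1],
    [[0, 0, -110], 0, 1],
    [[0, 0, -110], 0, 1],
    [[0, 0, -110], 0, 1]
  ]
}}

```text
t: 31.65
tcp_pos: [0.5475, 0.0365, 0.3985]
tool_rot: [0.172, 0.985, 0.002, -0.01]
force: [-0.3, -0.3, 0.0]
finger_gap: 0.999
```

```bash
python3 circ.py;  python3 disc.py silver .541 .039 .042; python3 - <<'E'
from h import *
a=[]
for n,b in (('scene',(270,110,420,310)),('side',(230,120,380,320))):
    s=cam(n); a.append(cv2.resize(s['image'][b[1]:b[3],b[0]:b[2]],(400,533)))
    P=cloud(s); hsv=cv2.cvtColor(s['image'],cv2.COLOR_BGR2HSV).astype(int)
    Q=P[(hsv[...,0]>100)&(hsv[...,0]<130)&(hsv[...,1]>120)&(np.hypot(P[...,0]-.507,P[...,1]-.322)<.05)&(P[...,2]>.15)&(P[...,2]<.22)]
    print(n,'grip',len(Q),Q.min(0).round(3),Q.max(0).round(3))
cv2.imwrite('pics/end.png',np.hstack(a)); s=sense(); print(s['t'],s['force'],s['finger_gap'])
E
```

```text
circle (array([0.5443, 0.0387]), np.float64(0.0295), 452)
rim (array([0.5409, 0.0402]), np.float64(0.0589), 371)
tcp [0.5474 0.0365 0.3977]
silver [ 293  186   60   59 2699] ell [322.6 215.2] [57.4 58.3] -> [0.5419 0.0394 0.042 ] circ [542.4  39.3] 24.8 z 0.0411 medhsv [ 60.   4. 251.]
scene grip 67 [0.497 0.305 0.174] [0.514 0.334 0.202]
side grip 66 [0.496 0.309 0.176] [0.512 0.334 0.201]
31.85 [-0.22005283 -0.40614134  0.64307725] 1.0008988328529091
```

View pics/end.png

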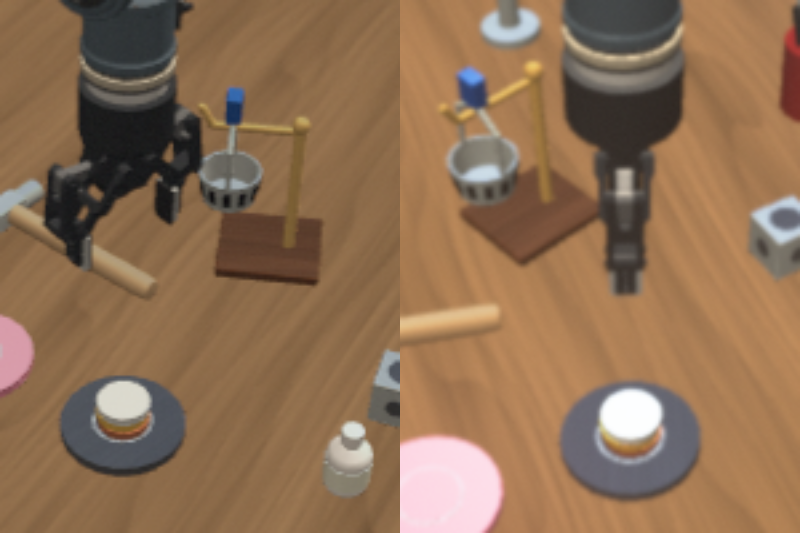

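The final crops show the copper, brass and silver stack inside the white circle (123,410 / 630,425). The basket is hanging still and the gripper is clear.

```bash
python3 -c "
from h import *
print(sign_off())"
```

```text
the job is handed in; nothing more can be done
None
```

I hung the basket by its bail on the brass hook, stacked the copper, brass and silver discs on the plate in that order, and handed the job in at about 32 s. The hand-in reported no verdict.

**Stack:** the last wrist view put the silver disc about 1 mm from the plate centre, with its top at z ≈ 0.041. Each of the other two measured within about 1 mm when it was set down.

**Basket:** it looked upright in the last pictures, its grip block within about 3 mm of where I let it go.

**What went wrong:** the first brass grasp failed because I closed the fingers before full depth. The disc moved about 9 mm on the bench, with a peak wrist force of about 50 N against the 120 N limit. The second try gripped cleanly.

**Checks that disagreed:**
- The last fit of the white circle was about 3 mm off the earlier ones, probably because pixels of the silver disc got into it. The plate-rim fit did not change.
- A final search for the copper disc found nothing because the brass covers it, but its edge shows in both end pictures.
- I did not measure the bystanders again at the end. My moves stayed clear of them.

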